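Ease the lens tube out of the spectrometer's optics case

ROBOT

A 6-joint arm with a two-finger parallel gripper is mounted at the origin on the work surface. World frame = base frame: x ahead of the robot, y to its left, z up, the work surface at z = 0. Lengths are in m, angles in degrees, forces in N, time in s.
With the tool pointing down it reaches from about 0.325 to 0.85 m from the base axis. Payload 15.5 kg.
Tool frame: the origin (TCP) lies midway between the tips of the shut fingers; the grasp point (between the pads) lies 19 mm behind it; z points along the fingers, y is the line along which they close (so a half turn about z gives the same grasp; the last joint's range is limited). The gripper opens to 91 mm and grips with 3 to 60 N. Pads are 32 mm wide; open, the fingers measure 118 mm over their backs; the gripper's body (76 mm by 178 mm) begins 60 mm behind the grasp point.
Start: joints at [62.538, 28.281, 77.091, -0, 74.628, -5.472], TCP at [0.234, 0.58, 0.214] pointing down, gripper open.
Joint ranges: [-166.48, 166.48], [-47.26, 123.95], [12.59, 153.08], [-70.14, 250.14], [6.76, 159.57], [-176.63, 176.63]. Speed limits (degrees/s): [108.29, 108.29, 147.25, 172.46, 172.46, 172.46].

INTERFACE

Orientations are given as a 3x3 rotation matrix whose columns are the frame's x, y, z axes.
In Python, from bench import ctrl gives the robot as it stands. The module is installed in compiled form; this text tells all that it offers. Calls block until the motion is done:
- ctrl.goto(position, orientation): joint-space move of the TCP to a pose.
- ctrl.move_l(position, vel=0.15, ori=None, contact_N=None): straight line of the TCP; ori=None keeps the orientation; vel is the mean speed in m/s. With contact_N (N) it stops when the force on the tool has changed by that much, and returns True; else False.
- ctrl.movej(angles): joint-space move.
- ctrl.command_gripper(opening): opening from 0.0 (shut) to 1.0 (fully open); the grip force is fixed at half the most; returns when the fingers have stopped.
- ctrl.sleep(seconds).
- ctrl.ik(position, orientation): joint angles nearest the present ones, or None.
- ctrl.read_camera(name): name is "scene" or "top" or "wrist"; returns the picture (384x512x3 uint8, blue, green, red); there is no depth.
- ctrl.camera_params(name): a dict with "fx", "fy", "cx", "cy" (pixels), "pose" (4x4, takes a point from camera to world coordinates); the wrist camera has in their place "T_tool_cam" (4x4, takes a point from camera to tool coordinates, whose origin is the TCP and whose axes are the flange's). Camera axes: x right, y up, looking along -z (the intrinsics and any distortion apply to the point x, -y, -z); pixel columns grow to the right and rows downward; lengths in m; the calibration is good to about 2 mm. A picture is of the moment at which its call begins: read the wrist's pose just before it. camera_params takes no time and is no camera call.
A pose or a line that the arm cannot do raises ctrl.MotionError and nothing moves.
- ctrl.sign_off(): hands the job in; it is judged then, once.
Readings, each from a call of its own:
- ctrl.current_t(): time.
- ctrl.current_q(): joint angles.
- ctrl.current_dq(): joint speeds.
- ctrl.current_effort(): joint torques, N m.
- ctrl.current_tool_pos(): TCP position.
- ctrl.current_eef_rot(): TCP orientation.
- ctrl.current_contact_force(): force on the tool from outside, world axes, zero at the start.
- ctrl.current_wrist_torque(): the same for the moment, N m.
- ctrl.current_grip_width(): opening from 0.0 (shut) to 1.0 (fully open).
- ctrl.current_grasp_force(): force on a finger pad.
Only numpy, scipy, OpenCV 4.12 (cv2) and the standard library are available. Lean on these libraries where they do the work, as an engineer would, in place of code of your own. Each camera call takes 0.05 s, during which the arm holds its last target. There are 200 camera calls.

TASK

Take the tall round lens tube out of the foam-lined case: grip its protruding end, twist it to and fro by about ten degrees each way while it is still seated to work it loose from the snug foam, then draw it up and out. Lower it to the floor of the white tray before letting go, so that it stands upright there by itself. Leave the other two parts seated in the case and the bottle where it stands.

Things in the scene. Friction and masses are not known exactly. Their poses are not given: they have to be found in the camera images.
- lens_tube_mid (a point): Centre, half-way up, of the lens tube: a plain round dark metal barrel, thin aluminium rings, glass lens on top; 36 mm diameter, 95 mm long, about 160 g; z axis up. Starts upright in any one of the case's cutouts, yaw equal to the case's, upper 55 mm protruding, foam top 7.5 mm below this point. Foam grips it: about 7 to 18 N to pull straight up, under 0.5 N m to twist; twisting eases the pull.
- case: Fixed black foam-lined case, 130 (x) by 270 (y) by 60 mm high; origin at the centre of its underside, on the bench. Three equal cutouts in a row at x = 0, y = -85, 0, +85 mm, 40 mm deep (floor 20 mm, foam top 60 mm above the origin), with springy lips round a 36 mm barrel. Open lid, 20 mm high, flat on the bench on its +x side to x = 203 mm; carrying handle to x = -86 mm, 34 mm high.
- filter_cell_mid (a point): Bystander in another cutout of the case, to be left seated: a short dark filter cell with a round head 50 mm in diameter, the same 36 mm barrel below; the head's top is only 16 mm above the foam. The point is its centre, half-way up its 56 mm height.
- prism_mount_mid (a point): Bystander in the remaining cutout, to be left seated: a dark prism mount as tall as the lens tube (95 mm, 55 mm above the foam) but with a square head 38 mm wide and the same 36 mm barrel below. The point is its centre, half-way up.
- tray: Fixed low white open tray, 160 mm square outside, 16 mm high, walls and floor 4 mm thick; origin at the centre of its underside, on the bench, so the inner floor is 4 mm above the origin. Its x and y axes run along its sides.
- bottle_mid (a point): Bystander: a loose white round plastic bottle, 52 mm in diameter and 110 mm tall, standing on the bench just beyond the tray. The point is its centre, half-way up.
There are look-alikes about, which are no part of the job. Leave any yellow look-alike of the part that bears lens_tube_mid alone. There is more than one size of the tray; the one meant has the size given above.

How it is judged:
By the outcome, as a careful person would: the job done as asked, in the order asked, and still so for the second after the job is handed in, with the robot touching nothing.
It also fails if it takes over 51 s, if anything falls off the work surface, if the arm or the gripper's body presses on something with over 40 N, if the wrist force passes 120 N, or if a joint passes its speed limit or range.

## Working session

There is one attempt and no reset: what is moved stays moved. The work goes in short steps, each a Python script; the robot and the scene stay as the last script left them, time stands still between calls to the robot, and variables do not carry over. Pictures are saved under pics/ and viewed, at most 10 in all, crops included, and the job is handed in when it is done.

```bash
mkdir -p pics; python3 - <<'E'
from bench import ctrl
import cv2,numpy as np
np.set_printoptions(precision=4,suppress=True)
for n in("scene","top"):
    cv2.imwrite(f"pics/{n}0.png",ctrl.read_camera(n)); print(n,ctrl.camera_params(n))
print(ctrl.camera_params("wrist"),ctrl.current_t(),ctrl.current_eef_rot())
E
```

```text
scene {'fx': 451.1062037845326, 'fy': 451.1062037845326, 'cx': 263.7075197392753, 'cy': 188.18602000684365, 'pose': array([[-0.3544, -0.6975,  0.6228,  1.3024],
       [ 0.9351, -0.2677,  0.2323,  0.173 ],
       [ 0.0047,  0.6647,  0.7471,  1.0182],
       [ 0.    ,  0.    ,  0.    ,  1.    ]])}
top {'fx': 355.75291836290484, 'fy': 355.75291836290484, 'cx': 259.23373487416376, 'cy': 191.51185162812908, 'pose': array([[-0.0263,  0.9958, -0.0875,  0.4273],
       [-0.9997, -0.0264,  0.0002, -0.088 ],
       [-0.0021,  0.0874,  0.9962,  1.0087],
       [ 0.    ,  0.    ,  0.    ,  1.    ]])}
{'fx': 308.07034773208596, 'fy': 308.07034773208596, 'cx': 259.85719101995926, 'cy': 194.56832198991754, 'T_tool_cam': array([[-0.0003,  0.9558,  0.2939,  0.0829],
       [ 1.    ,  0.0004, -0.0001, -0.0004],
       [-0.0002,  0.2939, -0.9558, -0.1717],
       [ 0.    ,  0.    ,  0.    ,  1.    ]])} 0.1 [[-0.9273  0.3744 -0.0005]
 [ 0.3744  0.9273 -0.0009]
 [ 0.0001 -0.001  -1.    ]]
```

View pics/top0.png

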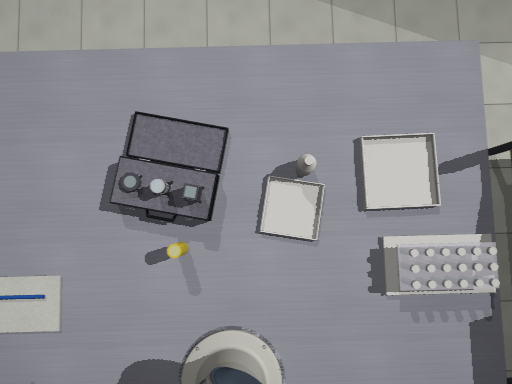

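View pics/scene0.png

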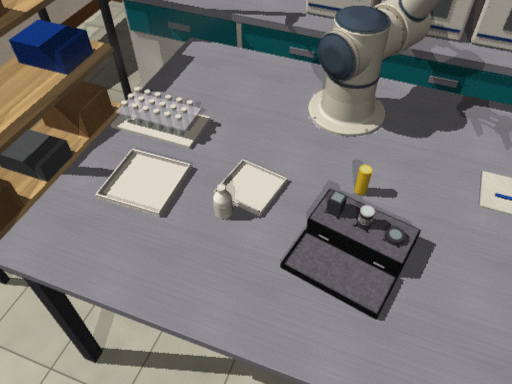

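Top view: the case holds the filter cell at (130,182), the lens tube at (158,186) with a bright glass top, and the square prism mount at (192,192). The 160 mm tray is at (293,209), the bottle at (307,163) and a yellow decoy at (177,250). The scene view agrees, with the lens at (367,213).

```bash
cat > h.py <<'E'
from bench import ctrl
import cv2,numpy as np
np.set_printoptions(precision=4,suppress=True)
def ray(name,uv,pose=None):
    p=ctrl.camera_params(name); T=p["pose"] if pose is None else pose
    d=np.array([(uv[0]-p["cx"])/p["fx"],-(uv[1]-p["cy"])/p["fy"],-1.])
    return T[:3,3],T[:3,:3]@d
def onz(name,uv,z,pose=None):
    o,d=ray(name,uv,pose); return o+d*(z-o[2])/d[2]
def tri(o1,d1,o2,d2):
    s=np.linalg.lstsq(np.c_[d1,-d2],o2-o1,rcond=None)[0]
    a,b=o1+s[0]*d1,o2+s[1]*d2; return (a+b)/2,np.linalg.norm(a-b)
def wpose():
    T=np.eye(4);T[:3,:3]=ctrl.current_eef_rot();T[:3,3]=ctrl.current_tool_pos()
    return T@ctrl.camera_params("wrist")["T_tool_cam"]
def proj(name,X,pose=None):
    p=ctrl.camera_params(name); T=p["pose"] if pose is None else pose
    c=T[:3,:3].T@(np.asarray(X)-T[:3,3]); return np.array([p["cx"]+p["fx"]*c[0]/-c[2],p["cy"]+p["fy"]*c[1]/c[2]])
def R(a):  # tool down, closing axis (tool y) at world angle a deg
    y=np.array([np.cos(np.radians(a)),np.sin(np.radians(a)),0]);z=np.array([0,0,-1.]);return np.c_[np.cross(y,z),y,z]
E
python3 - <<'E'
from h import *
L=onz("top",(158,186),.115);F=onz("top",(130,182),.076);P=onz("top",(192,192),.115);Y=onz("top",(174,251),.09)
print("lens",L,tri(*ray("top",(158,186)),*ray("scene",(367,211))),F,P,"yellow",Y)
g=cv2.imread("pics/top0.png"); m=(g.min(2)>150).astype(np.uint8)
m=cv2.morphologyEx(m,cv2.MORPH_OPEN,np.ones((2,2)))
for c in cv2.findContours(m,0,2)[0]:
    r=cv2.minAreaRect(c)
    if 250<r[0][0]<440 and 140<r[0][1]<240 and r[1][0]>8:
        b=np.array([onz("top",q,.006) for q in cv2.boxPoints(r)]);e=b[1]-b[0]
        print("tray",r,b.mean(0),np.linalg.norm(b[1]-b[0]),np.linalg.norm(b[2]-b[1]),np.degrees(np.arctan2(e[1],e[0])))
d=P-F; a=np.degrees(np.arctan2(d[1],d[0]))-90; print("rowdist",np.hypot(*d[:2]),"case-x angle",a)
for k in(a,a+180):
    print(k,ctrl.ik(np.r_[L[:2],.25],R(k)))
E
```

```text
lens [0.5266 0.1672 0.115 ] (array([0.5267, 0.1676, 0.1138]), np.float64(0.00014847600705971737)) [0.5435 0.2522 0.076 ] [0.5091 0.0814 0.115 ] yellow [0.3612 0.1336 0.09  ]
tray ((290.6329345703125, 209.63583374023438), (52.079593658447266, 53.524131774902344), 8.746162414550781) [ 0.4623 -0.1752  0.006 ] 0.15098684939901874 0.14741853311407332 -10.329627622783299
tray ((311.0000305175781, 161.0), (16.970561981201172, 9.899494171142578), 45.0) [ 0.5988 -0.2379  0.006 ] 0.02858938808927516 0.048375727576147 -46.46790220321992
tray ((401.8450622558594, 173.2454833984375), (69.15972137451172, 75.20049285888672), 87.27368927001953) [ 0.5575 -0.4944  0.006 ] 0.21556707162887517 0.19795759915984373 -88.76698482329633
rowdist 0.1742472292446064 case-x angle -191.38870001880048
-191.38870001880048 [  11.4184   20.4311   84.539    -0.       75.0299 -157.1929]
-11.388700018800478 [11.4184 20.4311 84.539  -0.     75.0299 22.8071]
```

```bash
python3 - <<'E'
from h import *
ctrl.goto(np.array([.5266,.1674,.23]),R(-11.4)); ctrl.sleep(.3)
W=wpose(); im=ctrl.read_camera("wrist"); cv2.imwrite("pics/w1.png",im); np.save("w1.npy",W)
print(ctrl.current_t(),ctrl.current_tool_pos(),proj("wrist",[.5266,.1674,.115],W),proj("wrist",[.5091,.0814,.115],W),proj("wrist",[.5435,.2522,.076],W))
E
```

```text
2.2833 [0.5265 0.1677 0.23  ] [259.4548 189.9853] [259.3024 270.043 ] [259.3036  96.7783]
```

View pics/w1.png

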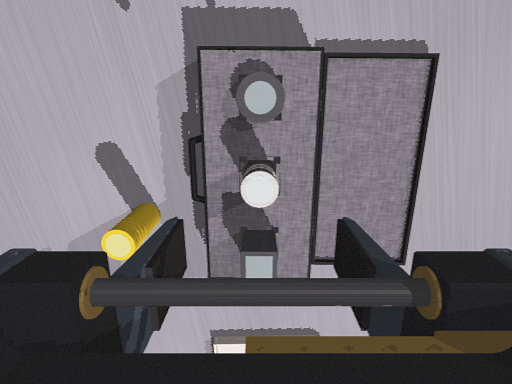

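The wrist view shows the lens top at (260,189), within 1 px of the prediction. The filter cell is at (260,97) and the prism mount at (259,267), so the yaw is right too. Gripping next.

```bash
python3 - <<'E'
from h import *
p=np.array([.5266,.1674,.074])
print("contact",ctrl.move_l(p,vel=.1,ori=R(-11.4),contact_N=6))
ctrl.command_gripper(0.0)
print("grip",ctrl.current_grip_width(),ctrl.current_grasp_force(),ctrl.current_contact_force(),ctrl.current_tool_pos())
q=np.array(ctrl.current_q()); 
for a in(11,-11,11,-11,0):
    t=q.copy();t[5]+=a;ctrl.movej(t);ctrl.sleep(.15)
    print(a,np.array(ctrl.current_q())[5]-q[5],ctrl.current_wrist_torque(),ctrl.current_contact_force(),ctrl.current_grip_width())
print(ctrl.current_t())
E
```

```text
contact False
grip 0.3894123692889006 30.000659823417664 [-3.0415  1.2423  3.8491] [0.5263 0.1674 0.074 ]
11 10.808783908872186 [-0.0071  0.075  -0.0925] [-0.0532  0.4718  0.1404] 0.3895203882600744
-11 -10.874057491138089 [-0.1519 -0.043   0.0711] [-0.3141 -0.4251 -0.0754] 0.39006809843030643
11 10.865508826007009 [ 0.1091  0.1476 -0.0802] [-0.6846  0.5102  0.8033] 0.38935627316625937
-11 -10.866320545410908 [-0.1202 -0.0065  0.0778] [ 0.777  -1.4054 -0.2639] 0.3866048061263709
0 -0.16495437691287407 [-0.0291  0.001  -0.0529] [-0.1283  0.8023 -1.2052] 0.38898417954414816
7.65
```

```bash
python3 - <<'E'
from h import *
p=ctrl.current_tool_pos()
for z,v in((.09,.03),(.124,.04),(.224,.12)):
    ctrl.move_l(np.array([p[0],p[1],z]),vel=v); print(z,ctrl.current_contact_force(),ctrl.current_grip_width(),ctrl.current_tool_pos())
ctrl.move_l(np.array([.462,-.175,.224]),vel=.15,ori=R(-11.4)); ctrl.sleep(.2)
print(ctrl.current_t(),ctrl.current_contact_force())
a=ctrl.read_camera("scene");b=ctrl.read_camera("top")
v=lambda im,x,y:cv2.resize(im[y:y+160,x:x+200],(400,320),interpolation=cv2.INTER_CUBIC)
cv2.imwrite("pics/c1.png",np.hstack([v(a,200,120),v(b,100,100)]))
E
```

```text
0.09 [-2.8745 -0.6539  4.6778] 0.38541390548350996 [0.5264 0.1675 0.0905]
0.124 [ 0.4652 -0.7196 -1.0525] 0.38804848767810296 [0.5262 0.1674 0.1239]
0.224 [-0.3905  0.4129 -1.7779] 0.38907680701729136 [0.5258 0.1673 0.2233]
12.9917 [ 0.3194  0.4461 -1.9333]
```

View pics/c1.png

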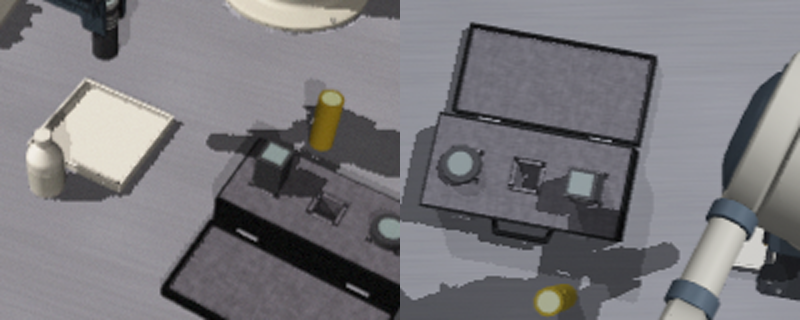

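The middle cutout is empty, the other two parts are still seated, and the tube hangs straight below the gripper. The measured weight is about 1.6 N. Lowering until it touches the tray floor.

```bash
python3 - <<'E'
from h import *
ctrl.move_l(np.array([.462,-.175,.085]),vel=.12); ctrl.sleep(.2)
c=ctrl.move_l(np.array([.462,-.175,.050]),vel=.02,contact_N=4)
print(c,ctrl.current_tool_pos(),ctrl.current_contact_force(),ctrl.current_eef_rot()[:,2])
E
```

```text
True [ 0.4618 -0.175   0.0578] [-1.2789 -0.7253  6.9134] [-0.0005  0.0001 -1.    ]
```

```bash
python3 - <<'E'
from h import *
ctrl.sleep(.2); ctrl.command_gripper(0.8); ctrl.sleep(.2)
p=ctrl.current_tool_pos(); ctrl.move_l(np.array([p[0],p[1],.23]),vel=.1); ctrl.sleep(.2)
W=wpose(); cv2.imwrite("pics/w2.png",np.hstack([cv2.resize(ctrl.read_camera("wrist"),(400,300)),cv2.resize(ctrl.read_camera("scene")[100:280,180:420],(400,300))]))
print(ctrl.current_t(),ctrl.current_contact_force(),proj("wrist",[.462,-.175,.099],W)*.78125)
E
```

```text
19.1417 [ 0.232  -0.1721 -0.1932] [203.1528 144.9389]
```

View pics/w2.png

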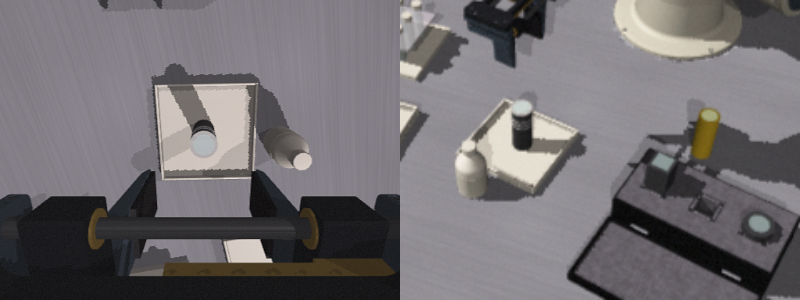

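The tube stands upright in the tray, with its top at (204,144) as predicted. The bottle and the other two parts are undisturbed, and the gripper is clear of everything.

```bash
python3 -c "
from bench import ctrl
print(ctrl.sign_off())"
```

```text
the job is handed in; nothing more can be done
None
```

The lens tube was twisted about 11° each way to loosen it, drawn out and set upright on the floor of the 160 mm white tray; the other two parts and the bottle were left in place, and the job was handed in at about 19 s.

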